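Open the ratchet bookend on the hall cabinet

ROBOT

A 6-joint arm with a two-finger parallel gripper is mounted at the origin on the work surface. World frame = base frame: x ahead of the robot, y to its left, z up, the work surface at z = 0. Lengths are in m, angles in rad, forces in N, time in s.
With the tool pointing down it reaches from about 0.3 to 0.775 m from the base axis. Payload 14.6 kg.
Tool frame: the origin (TCP) lies between the finger pads; the fingertips stand 19 mm ahead of it and the grasp point (between the pads) is the TCP; z points along the fingers, y is the direction in which the jaws open and shut (so a half turn about z gives the same grasp; the last joint's range is limited). The gripper opens to 94 mm and grips with 3 to 60 N. Pads are 16 mm wide; open, the fingers measure 119 mm over their backs; the gripper's body (75 mm by 177 mm) begins 78 mm behind the grasp point.
Start: joints at [-1.21, 0.3, 1.521, -0, 1.321, -0.067], TCP at [0.228, -0.5, 0.224] pointing down, gripper open.
Joint ranges: [-3.03, 3.03], [-0.79, 2.21], [0.23, 2.52], [-1.04, 4.18], [0, 3.07], [-2.55, 2.55]. Speed limits (rad/s): [2.22, 2.22, 2.57, 3.14, 3.14, 3.14].

INTERFACE

Orientations are given as [roll, pitch, yaw] about the fixed x, y, z axes, in that order (R = Rz(yaw) Ry(pitch) Rx(roll)).
In Python, from station import telemetry, vision, ctrl gives the robot as it stands. The module is installed in compiled form; this text tells all that it offers.
- The arm moves only by the shell command python3 -m creep 'ROWS' [FORCE]. ROWS is JSON, a list of rows, each a list of 3 entries, a list of its own where there are three numbers: the shift along the tool's x, y, z in units of 50 mm (1.0 is 50 mm), then the turn about the tool's z in units of 8 degrees (1.0 is 8 degrees), then the opening, from 0 (shut) to 1 (fully open). In form: [[[tx, ty, tz], twist, gripper], ...]. A call has 1 to 12 rows; each row is the pose to reach, as a shift and turn from the pose commanded when the call began, along the tool's axes at that moment; what a row does not reach only later rows make up. A row lasts 1/10 s, in which the tool goes at most 50 mm and 8.59 degrees, less where a joint would pass 70% of its speed; a pose out of reach is approached as far as the arm can. A call with a gripper value outside its range is refused whole. The fingers move at their own pace and stop on an object; FORCE is the grip in N (left out, the last holds). Time passes only in rows, so rows that repeat a pose let the fingers close. It gives the time, the measured TCP pose, the force and the opening at its end, in the units of the state.
- telemetry.get_obs(): the state, without advancing time (a new reading comes with each control period).
- vision.camera(name): name is "side" or "top" or "wrist"; returns a dict with "img" (400x640x3 uint8, red, green, blue), "depth" (400x640 float32, m along the optical axis (not along the pixel's ray), 0 where there is no reading), "vertical_fov" (degrees; the focal length in pixels is half the picture's height over the tangent of half this angle, whatever the lens; pixels are square), "cx", "cy" (the principal point, pixels), "extrinsics" (4x4, takes a point from camera to world coordinates); the wrist camera has in their place "hand_eye" (4x4, takes a point from camera to tool coordinates, whose origin is the TCP and whose axes are the flange's). Camera axes: x right, y down, z forward; pixel columns grow to the right and rows downward; lengths in m; the calibration is good to about 2 mm. A picture is of the moment at which its call begins: read the wrist's pose just before it.
- ctrl.hand_in(): hands the job in, once; it reports no verdict.
The state is a dict: "time_s": time; "qpos": joint angles; "joint_vel": joint speeds; "tau": joint torques, N m; "ee_pos": TCP position; "eef_rot": TCP orientation; "force": force on the tool from outside, world axes, zero at the start; "moment": the same for the moment, N m; "grip_width": finger opening in m.
Only numpy, scipy, OpenCV 4.12 (cv2) and the standard library are available. Lean on these libraries where they do the work, as an engineer would, in place of code of your own. Each camera call takes 0.05 s, during which the arm holds its last target.

TASK

Make room in the bookend on the cabinet: press the round release button on top of its sliding jaw fully in, then push the jaw back along its bar, away from the tin, until it meets the end stop. Use only the fingertips or the outside of the fingers, pick nothing up, and leave the tin standing in the rack and everything else on the cabinet where it is.

Things in the scene. Friction and masses are not known exactly. Their poses are not given: they have to be found in the camera images.
- bookend: Steel bookend screwed to the cabinet, turned about z. Origin: centre of its base plate's underside; plate 110 (x) x 280 (y) x 6 mm. Toothed bar along y at x = +38 mm, 22 mm wide, teeth to 30 mm high. Fixed end plate at the -y end, 100 mm wide, 71 mm high, inner face y = -130 mm. End stop at the +y end, 100 mm wide, 40 mm high, inner face y = +127 mm. The jaw slides between.
- jaw (a joint): Travel of the sliding jaw along the bookend's +y, m: 0 nearest the fixed end plate, 0.158 fully back at the end stop. Starts at about 0.01 to 0.07. With the release out, teeth lock it both ways with up to 8 mm of play; with the release in it slides with 2 to 5 N and stays where left. It cannot be lifted or tilted.
- jaw_face (a point): Point on the jaw's front face, a flat aluminium plate facing the bookend's -y, towards the tin: on its middle line, 95 mm above the cabinet top. Plate 104 mm wide (x), from 9 to 110 mm above the cabinet top, so its upper 39 mm stand above tin and end plate. Axes as the bookend's; push along +y. Jaw 46 mm thick, grey housing behind the plate.
- release (a joint): How far the release button is pressed in, in m: 0 out (jaw locked), 0.008 fully in. The jaw comes free at about 0.005. It takes about 3 to 4 N to press, has no return spring, and stays where it is left.
- release_top (a point): Centre of the top of the release, a round black upright button of 27 mm diameter on top of the jaw, 25 mm behind its front face. Out, its top is 122 mm above the cabinet top; fully in, 114 mm, still 4 mm proud of the collar round it (36 mm diameter). It moves straight down. Axes as the bookend's.
- tin: Small grey tea tin with steel lid, loose, 58 x 40 x 60 mm high, 0.16 kg, standing on the bookend's base plate by the fixed end plate. Origin: centre of its underside. To be left alone.
- padlock: Steel padlock standing upright, loose, 22 x 46 mm and 68 mm high, on the robot's side of the bookend; it has a small brass push button on its front. Origin: centre of its underside. To be left alone.
- carabiner: Aluminium carabiner lying flat, loose, 36 x 78 x 8 mm, beyond the bookend. Origin: at its centre, on the underside. To be left alone.
- key_bowl: Ceramic key bowl, loose, 130 mm across and 48 mm high, to the left. Origin: centre of its underside. To be left alone.
- hook_block: White plastic hook block, loose, 40 x 130 mm and 74 mm high, to the right. Origin: centre of its underside. To be left alone.

How it is judged:
On the way, in this order (a step that is already met when the one before it is completed fails the run):
1. the release button is pressed in (at least 6 mm of its 8 mm) before the jaw is slid back (value of joint release above 0.006 m and value of joint jaw below 0.085 m), for 0.1 s.
2. the jaw is pushed back to the end stop (value of joint jaw above 0.153 m), for 0.2 s.
At the end, for the whole second after the job is handed in: The jaw stands at rest within 5 mm of its fully back position, the release is still in (at least 6 of 8 mm), the tin stands upright on the base plate, and no bystander is more than 25 mm from where it began (value of joint jaw above 0.153 m and velocity of joint jaw between -0.005 and 0.005 m/s and value of joint release above 0.006 m and angle between tin's own z axis and vertical below 0.2 rad and height (world z) of tin below 0.012 m and distance of each of tin, padlock, carabiner, key_bowl, hook_block from where it was at the start of the episode below 0.025 m); the robot touches nothing.
It fails at once if the tin in the rack is lifted, tipped or moved more than 25 mm (distance of tin from where it was at the start of the episode above 0.025 m or angle between tin's own z axis and vertical above 0.5 rad).
It fails at once if the padlock or the hook block is lifted, tipped or moved more than 25 mm (distance of any of padlock, hook_block from where it was at the start of the episode above 0.025 m or angle between any of padlock, hook_block's own z axis and vertical above 0.5 rad).
It fails at once if the carabiner or the key bowl is lifted or moved more than 25 mm (distance of any of carabiner, key_bowl from where it was at the start of the episode above 0.025 m).
It also fails if it takes over 40 s, if anything falls off the work surface, if the arm or the gripper's body presses on something with over 40 N, if the wrist force passes 120 N, or if a joint passes its speed limit or range.

## Working session

There is one attempt and no reset: what is moved stays moved. The work goes in short steps, Python scripts to look and compute and a shell command to move; the robot and the scene stay as the last step left them, time stands still between calls to the robot, and variables do not carry over. Pictures are saved under pics/ and viewed, and the job is handed in when it is done.

```bash
mkdir -p pics; ls
cat > h.py <<'E'
import numpy as np, cv2
from station import telemetry, vision, ctrl
def snap(n,f):
    c=vision.camera(n); cv2.imwrite(f'pics/{f}.png',c['img'][:,:,::-1]); np.savez(f'pics/{f}.npz',**{k:v for k,v in c.items()}); return c
def pts(c,E):
    h,w=c['depth'].shape; f=h/2/np.tan(np.radians(float(c['vertical_fov']))/2)
    v,u=np.mgrid[:h,:w]; d=c['depth']
    P=np.stack([(u-c['cx'])*d/f,(v-c['cy'])*d/f,d],-1)
    return P@E[:3,:3].T+E[:3,3]
E
python3 - <<'E'
from h import *
print(telemetry.get_obs())
for n in('side','top'):
    c=snap(n,n+'0'); print(n,c['extrinsics'].round(3).tolist(),c['vertical_fov'],c['cx'],c['cy'])
E
```

```text
pics
{'time_s': 0.0, 'qpos': array([-1.20960792e+00,  3.00486558e-01,  1.52157297e+00,  5.09187745e-06,
        1.32068447e+00, -6.66186666e-02]), 'joint_vel': array([ 0.00059152, -0.00066266,  0.00039927, -0.0008193 ,  0.00029276,
        0.00088355]), 'tau': array([-1.49367293e-03, -5.31812990e+01, -3.52732301e+01,  7.07569672e-02,
        2.44608679e-02, -8.87944020e-05]), 'ee_pos': array([ 0.22808836, -0.50021841,  0.22388126]), 'eef_rot': array([-3.14044419e+00, -8.15652369e-05,  4.27805767e-01]), 'force': array([ 0.2684421 ,  0.8628038 , -0.37705659]), 'moment': array([0.01784118, 0.03614543, 0.03342581]), 'grip_width': 0.09415359491714942}
side [[-0.99, -0.094, 0.101, 0.471], [-0.138, 0.635, -0.76, 0.674], [0.008, -0.767, -0.642, 0.657], [0.0, 0.0, 0.0, 1.0]] 53.15933976601996 322.59032463389593 197.71591340610783
top [[-0.087, -0.975, 0.202, 0.37], [-0.996, 0.086, -0.015, 0.023], [-0.002, -0.203, -0.979, 1.201], [0.0, 0.0, 0.0, 1.0]] 49.2175932924756 317.81530157776814 201.0750815961006
```

View pics/side0.png

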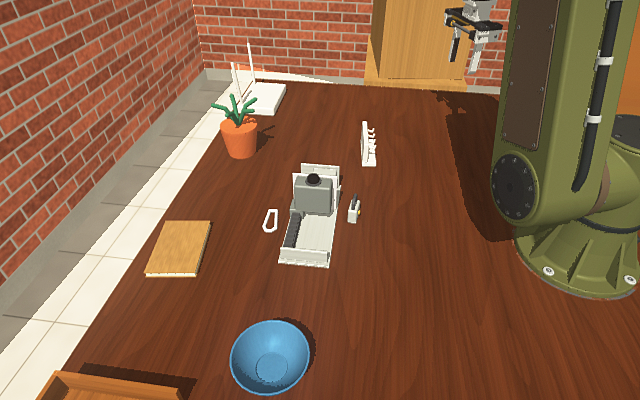

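View pics/top0.png

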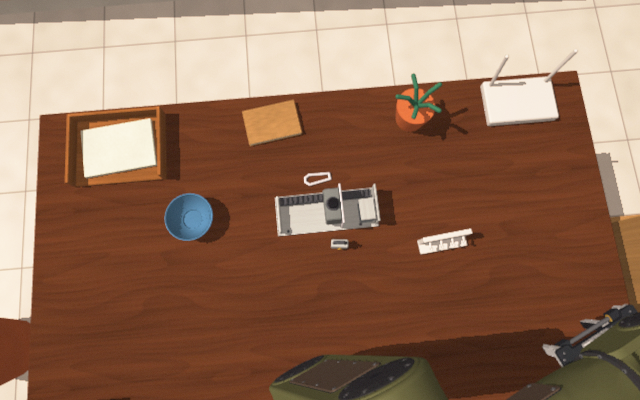

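The top picture shows the bookend at about (328,212), the button at (333,203), the tin to its right at (368,207), the padlock at (340,243), and the carabiner at (317,178). The jaw has to slide left in the image, which is world +y. Next I measure.

Run:
```python
from h import *
for n in('top','side'):
    c=np.load(f'pics/{n}0.npz'); P=pts(c,c['extrinsics']); img=c['img'].astype(int)
    roi=(P[...,0]>.3)&(P[...,0]<.6)&(P[...,1]>-.3)&(P[...,1]<.25)&(c['depth']>0)
    z=P[...,2]
    b=roi&(z>.105)&(z<.14)
    q=P[b]; print(n,'high',len(q),q.min(0).round(3),q.max(0).round(3))
    bt=roi&(z>.1165)&(z<.13); q=P[bt]; print(' button',len(q),q.mean(0).round(4),q.min(0).round(3),q.max(0).round(3))
    dk=roi&(z>.1)&(img.max(-1)<70); q=P[dk]; print(' dark',len(q),np.median(q,0).round(4), q.min(0).round(3),q.max(0).round(3))
    pl=roi&(z>.1)&(z<.1145); q=P[pl][:,:2].astype(np.float32); r=cv2.minAreaRect(q); print(' jawtop',r)
    tab=roi&(z<.004); print(' table z',np.median(z[tab]))
c=cv2.imread('pics/top0.png'); cv2.imwrite('pics/topz.png',cv2.resize(c[160:260,260:420],None,fx=5,fy=5,interpolation=cv2.INTER_CUBIC))
c=cv2.imread('pics/side0.png'); cv2.imwrite('pics/sidez.png',cv2.resize(c[150:280,250:400],None,fx=4.5,fy=4.5,interpolation=cv2.INTER_CUBIC))
```

```text
top high 338 [ 0.534 -0.055  0.105] [ 0.6   -0.01   0.126]
 button 86 [ 0.5852 -0.0294  0.1213] [ 0.568 -0.05   0.117] [ 0.598 -0.016  0.126]
 dark 109 [ 0.5848 -0.0321  0.1202] [ 0.573 -0.047  0.106] [ 0.6   -0.018  0.126]
 jawtop ((0.5667248368263245, -0.03156362473964691), (0.06613464653491974, 0.04604934900999069), 0.5409921407699585)
 table z -0.00028233518720977013
side high 368 [ 0.537 -0.055  0.105] [ 0.6   -0.006  0.125]
 button 90 [ 0.587  -0.0256  0.1224] [ 0.575 -0.041  0.117] [ 0.6   -0.014  0.125]
 dark 108 [ 0.586  -0.0221  0.122 ] [ 0.545 -0.04   0.101] [ 0.6   -0.014  0.125]
 jawtop ((0.568336546421051, -0.03021472878754139), (0.06368416547775269, 0.04863949492573738), 1.6153486967086792)
 table z 0.0011631455489364284
```

View pics/topz.png

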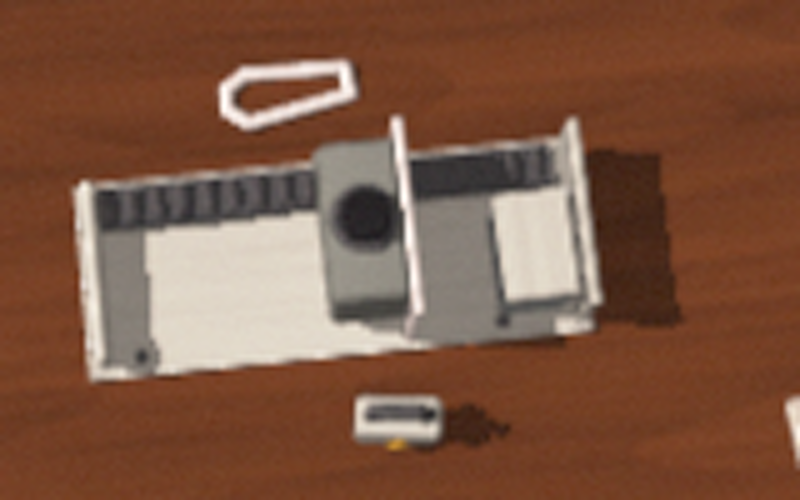

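View pics/sidez.png

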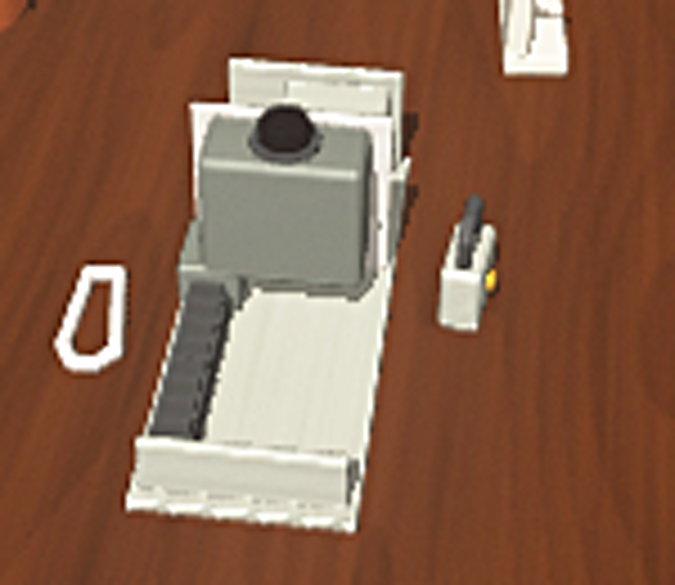

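The zoomed pictures show the button at (365,217) in the top crop, near the jaw's centre. My ROI cut the jaw off at x=0.6, so I widen it and fit the yaw.

```bash
cat > m.py <<'E'
from h import *
def meas(names,zoff={}):
    for n in names:
        c=np.load(f'pics/{n}.npz'); P=pts(c,c['extrinsics']); img=c['img'].astype(int)
        z=P[...,2]; roi=(P[...,0]>.4)&(P[...,0]<.75)&(P[...,1]>-.3)&(P[...,1]<.25)&(c['depth']>0)
        k=(roi&(z>.005)).astype(np.uint8)
        nn,lab,st,ce=cv2.connectedComponentsWithStats(k)
        for i in range(1,nn):
            if st[i,4]<60: continue
            q=P[lab==i]; print(n,'comp',st[i].tolist(),'min',q.min(0).round(3),'max',q.max(0).round(3),'rect',np.round(np.r_[sum([list(t) if isinstance(t,tuple) else [t] for t in cv2.minAreaRect(q[:,:2].astype(np.float32))],[])],3))
        for lo,hi,nm in((.1175,.13,'button'),(.1,.114,'jawtop'),(.1,.14,'alltop')):
            b=roi&(z>lo)&(z<hi); q=P[b]; print(n,nm,len(q),'mean',q.mean(0).round(4),'min',q.min(0).round(3),'max',q.max(0).round(3),'rect',cv2.minAreaRect(q[:,:2].astype(np.float32)))
E
python3 -c "
from m import *
meas(['top0','side0'])"
```

```text
top0 comp [304, 172, 27, 14, 125] min [ 0.663 -0.036  0.005] max [0.698 0.039 0.013] rect [6.810e-01 1.000e-03 3.300e-02 7.500e-02 1.593e+00]
top0 comp [274, 184, 106, 53, 3298] min [ 0.528 -0.16   0.005] max [0.652 0.127 0.126] rect [ 0.59  -0.017  0.124  0.286  0.51 ]
top0 comp [417, 235, 24, 20, 303] min [ 0.445 -0.3    0.005] max [ 0.486 -0.253  0.079] rect [ 0.466 -0.277  0.039  0.047  4.909]
top0 comp [331, 240, 17, 10, 153] min [ 0.477 -0.063  0.012] max [ 0.501 -0.019  0.088] rect [ 4.8800e-01 -4.1000e-02  4.3000e-02  2.3000e-02  8.5139e+01]
top0 button 84 mean [ 0.5855 -0.0291  0.1214] min [ 0.573 -0.042  0.118] max [ 0.598 -0.016  0.126] rect ((0.5863439440727234, -0.02897573634982109), (0.025227809324860573, 0.024035880342125893), 78.88334655761719)
top0 jawtop 497 mean [ 0.5842 -0.0322  0.1069] min [ 0.534 -0.055  0.1  ] max [ 0.635 -0.008  0.114] rect ((0.5844082236289978, -0.03139372169971466), (0.10157546401023865, 0.046048227697610855), 0.6428177952766418)
top0 alltop 591 mean [ 0.5842 -0.0319  0.1091] min [ 0.534 -0.055  0.1  ] max [ 0.635 -0.008  0.126] rect ((0.584
[... 592 characters left out ...]
 0.043 0.012] rect [0.684 0.005 0.034 0.076 3.781]
side0 button 87 mean [ 0.5869 -0.0259  0.1226] min [ 0.575 -0.041  0.118] max [ 0.6   -0.014  0.125] rect ((0.5866449475288391, -0.027379896491765976), (0.025222282856702805, 0.024334067478775978), 61.950531005859375)
side0 jawtop 543 mean [ 0.5855 -0.0267  0.1075] min [ 0.537 -0.055  0.1  ] max [ 0.64  -0.005  0.114] rect ((0.5876200199127197, -0.029502633959054947), (0.1025044396519661, 0.04852557182312012), 1.9898536205291748)
side0 alltop 644 mean [ 0.5857 -0.0265  0.1097] min [ 0.537 -0.055  0.1  ] max [ 0.64  -0.005  0.125] rect ((0.5876200199127197, -0.029502633959054947), (0.1025044396519661, 0.04852557182312012), 1.9898536205291748)
```

Both cameras put the button at about (0.586, -0.028, 0.122), which matches the 122 mm given. The jaw is about 103 x 47 mm, yaw is 1–2°, and the front face is at y≈-0.053. From the stop at y≈+0.125, the jaw reads about 0.04 m. I'll close the fingers, turn the tool square to the bookend and fly over high.

```bash
python3 -m creep '[[[0.4,-0.2,0],0.2,0],[[1.1,-0.6,0],0.5,0],[[1.9,-1.0,0],0.8,0],[[2.7,-1.4,0],1.1,0],[[3.5,-1.9,0],1.4,0],[[4.3,-2.3,0],1.7,0],[[5.1,-2.7,0],2.0,0],[[5.9,-3.2,0],2.3,0],[[6.7,-3.6,0],2.6,0],[[7.5,-4.0,0],2.9,0],[[8.2,-4.4,0],2.9,0],[[8.8,-4.8,0],2.9,0]]' 20
python3 - <<'E'
from h import *
o=telemetry.get_obs(); p=o['ee_pos']; y=o['eef_rot'][2]; d=np.array([.586,-.0275,.175])-p
print(p,o['eef_rot'],o['force'],o['grip_width'],'units',np.array([d[0]*np.cos(y)+d[1]*np.sin(y),d[0]*np.sin(y)-d[1]*np.cos(y),-d[2]])/.05)
E
```

```text
time_s: 1.3
ee_pos: [0.5298, -0.0977, 0.2241]
eef_rot: [-3.141, 0.001, 0.023]
force: [-0.1, -1.0, -0.5]
grip_width: 0.002
[ 0.52980632 -0.0976765   0.22409239] [-3.14141631e+00  5.66213046e-04  2.34345212e-02] [-0.07146453 -0.97715868 -0.5163905 ] 0.0019589392808051055 units [ 1.1564531  -1.37680957  0.98184779]
```

```bash
python3 -m creep '[[[0.4,-0.5,0],0,0],[[0.9,-1.0,0],0,0],[[1.16,-1.38,0.2],0,0],[[1.16,-1.38,0.6],0,0],[[1.16,-1.38,0.98],0,0],[[1.16,-1.38,0.98],0,0],[[1.16,-1.38,0.98],0,0]]'
python3 - <<'E'
from h import *
o=telemetry.get_obs();print(o['ee_pos'],o['eef_rot'],o['force'],o['grip_width'])
snap('side','side1');snap('wrist','wrist1')
c=cv2.imread('pics/side1.png'); a=cv2.resize(c[110:280,230:420],(570,510),interpolation=cv2.INTER_CUBIC)
cv2.imwrite('pics/side1z.png',a)
E
```

```text
time_s: 2.0
ee_pos: [0.5854, -0.0293, 0.1758]
eef_rot: [-3.142, 0.0, 0.023]
force: [0.2, -0.1, 0.1]
grip_width: 0.0003
[ 0.58535402 -0.02927974  0.17575297] [-3.14154701e+00  4.01412321e-04  2.27720857e-02] [ 0.21792509 -0.07511533  0.134503  ] 0.0002535688573365538
```

View pics/side1z.png

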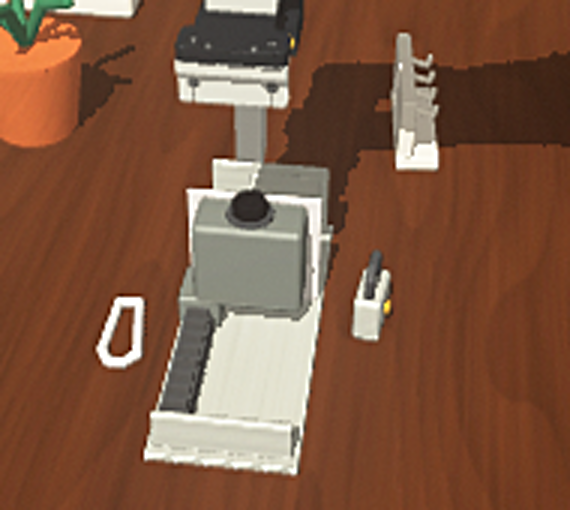

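View pics/wrist1.png

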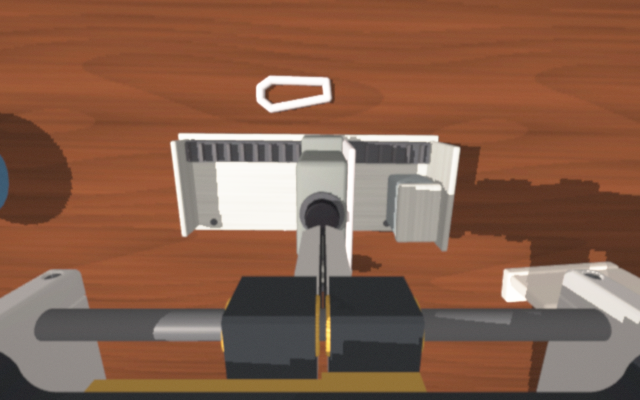

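Run:
```python
from h import *
c=np.load('pics/side1.npz');E=c['extrinsics'];f=200/np.tan(np.radians(float(c['vertical_fov']))/2)
for p in([.5854,-.0293,.157],[.586,-.0275,.122]):
    q=np.linalg.inv(E)@np.r_[p,1]; print(q[:2]/q[2]*f+[c['cx'],c['cy']])
```

```text
[313.51456266 163.36015232]
[313.23317892 176.74476235]
```

The fingertip shows at (313,163), exactly where its projection predicts, right above the button. The wrist view shows it centred on the button and the tool square to the rails. Press slowly.

```bash
python3 -m creep '[[[0,-0.03,0.3],0,0],[[0,-0.03,0.6],0,0],[[0,-0.03,0.68],0,0],[[0,-0.03,0.72],0,0],[[0,-0.03,0.76],0,0],[[0,-0.03,0.80],0,0],[[0,-0.03,0.84],0,0],[[0,-0.03,0.86],0,0],[[0,-0.03,0.86],0,0],[[0,-0.03,0.86],0,0]]'
```

```text
time_s: 3.1
ee_pos: [0.5857, -0.0278, 0.1332]
eef_rot: [3.141, -0.001, 0.023]
force: [-2.4, -0.2, 7.4]
grip_width: 0.0003
```

```bash
python3 -m creep '[[[0,0,0.02],0,0],[[0,0,0.04],0,0],[[0,0,0.04],0,0],[[0,0,0.04],0,0]]'
```

```text
time_s: 3.5
ee_pos: [0.5861, -0.0277, 0.1329]
eef_rot: [3.141, -0.003, 0.023]
force: [-8.5, 1.2, 22.9]
grip_width: 0.0006
```

The force rose to 23 N with the tip stopped at z≈0.114, so the button has bottomed out. Next I lift, move in front of the plate and measure.

```bash
python3 -m creep '[[[0,0,-0.3],0,0],[[0,0,-0.7],0,0],[[0,0,-0.9],0,0],[[0,0.5,-0.9],0,0],[[0,1.0,-0.9],0,0],[[0,1.2,-0.9],0,0],[[0,1.2,-0.9],0,0],[[0,1.2,-0.9],0,0]]'
python3 - <<'E'
from h import *
import m
o=telemetry.get_obs(); print(o['ee_pos'],o['force'])
snap('side','side2')
c=np.load('pics/side2.npz');P=pts(c,c['extrinsics']);z=P[...,2]
b=(abs(P[...,0]-.586)<.02)&(P[...,1]>-.06)&(P[...,1]<.0)&(z>.100)&(z<.2)
print('z top in window',np.percentile(z[b],[50,90,99]), 'blk',np.median(P[b&(c['img'].max(-1)<60)],0))
E=c['extrinsics'];f=200/np.tan(np.radians(float(c['vertical_fov']))/2)
cv2.imwrite('pics/side2z.png',cv2.resize(c['img'][110:280,230:420,::-1],(570,510),interpolation=cv2.INTER_CUBIC))
E
```

```text
time_s: 4.3
ee_pos: [0.5867, -0.0871, 0.1753]
eef_rot: [-3.141, 0.0, 0.023]
force: [0.5, -0.2, -0.9]
grip_width: 0.0006
[ 0.5866628  -0.08709068  0.17525967] [ 0.54558093 -0.19154123 -0.89251705]
z top in window [0.11019441 0.11527872 0.11713969] blk [ 0.58557149 -0.0256958   0.11506372]
```

View pics/side2z.png

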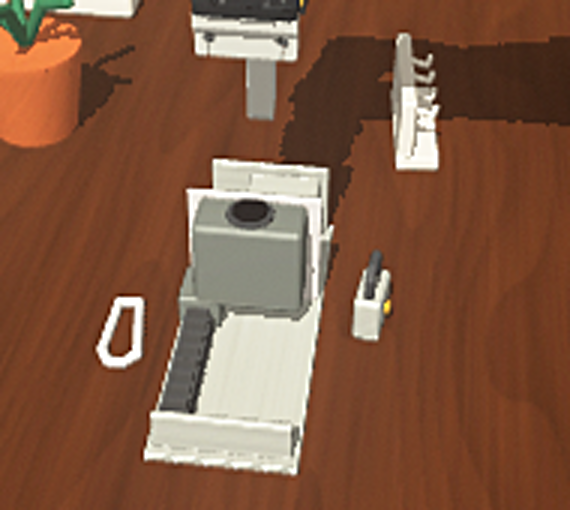

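The button now sits nearly flush at crop (250,210), with measured z≈0.115, down from 0.122. Everything else is unmoved. Lower in front of the plate.

```bash
python3 -m creep '[[[0,0,0.4],0,0],[[0,0,0.8],0,0],[[0,0,1.2],0,0],[[0,0,1.38],0,0],[[0,0,1.38],0,0],[[0,0,1.38],0,0]]'; python3 -m creep '[[[0,-0.15,0],0,0],[[0,-0.3,0],0,0],[[0,-0.4,0],0,0],[[0,-0.5,0],0,0],[[0,-0.6,0],0,0],[[0,-0.7,0],0,0],[[0,-0.8,0],0,0]]'
```

```text
time_s: 4.95
ee_pos: [0.5871, -0.0874, 0.1073]
eef_rot: [3.141, -0.001, 0.023]
force: [-0.8, 0.3, 0.8]
grip_width: 0.0005
time_s: 5.65
ee_pos: [0.5859, -0.0475, 0.1066]
eef_rot: [3.141, -0.001, 0.023]
force: [2.0, -3.0, 2.9]
grip_width: 0.0001
```

The jaw is sliding at about 3 N, so I continue.

```bash
python3 -m creep '[[[0,-0.15,0],0,0],[[0,-0.3,0],0,0],[[0,-0.45,0],0,0],[[0,-0.6,0],0,0],[[0,-0.75,0],0,0],[[0,-0.9,0],0,0],[[0,-1.05,0],0,0],[[0,-1.2,0],0,0],[[0,-1.35,0],0,0],[[0,-1.5,0],0,0],[[0,-1.65,0],0,0],[[0,-1.75,0],0,0]]'
```

```text
time_s: 6.85
ee_pos: [0.5836, 0.0405, 0.1063]
eef_rot: [-3.142, 0.0, 0.023]
force: [2.8, -4.1, -1.1]
grip_width: 0.0007
```

```bash
python3 -m creep '[[[0,-0.05,0],0,0],[[0,-0.1,0],0,0],[[0,-0.15,0],0,0],[[0,-0.2,0],0,0],[[0,-0.2,0],0,0]]'
```

```text
time_s: 7.35
ee_pos: [0.5834, 0.0501, 0.1064]
eef_rot: [-3.141, 0.0, 0.023]
force: [0.2, -0.2, -0.1]
grip_width: 0.0004
```

```bash
python3 -m creep '[[[0,-0.04,0],0,0],[[0,-0.08,0],0,0],[[0,-0.12,0],0,0]]';python3 -m creep '[[[0,-0.04,0],0,0],[[0,-0.08,0],0,0],[[0,-0.08,0],0,0]]'
```

```text
time_s: 7.65
ee_pos: [0.5834, 0.0543, 0.1064]
eef_rot: [3.139, 0.0, 0.023]
force: [-0.2, -25.7, -0.1]
grip_width: 0.0006
time_s: 7.95
ee_pos: [0.5833, 0.0544, 0.1065]
eef_rot: [3.133, 0.001, 0.021]
force: [-1.7, -41.5, 1.7]
grip_width: 0.0005
```

The jaw met the end stop at TCP y=0.054, where I predicted 0.0535, and the force rose to 41 N. Back off, rise and check.

```bash
python3 -m creep '[[[0,0.08,0],0,0],[[0,0.3,0],0,0],[[0,0.6,0],0,0],[[0,0.6,-0.6],0,0],[[0,0.6,-1.4],0,0],[[0,0.9,-2.2],0,0],[[0,1.6,-2.4],0,0],[[0,2.4,-2.4],0,0],[[0,3.2,-2.4],0,0],[[0,4.0,-2.4],0,0],[[0,4.0,-2.4],0,0],[[0,4.0,-2.4],0,0]]'
python3 - <<'E'
from m import *
o=telemetry.get_obs(); print(o['ee_pos'],o['force'])
snap('side','side3');snap('top','top3');meas(['side3','top3'])
for n in('side3','top3'):
    c=np.load(f'pics/{n}.npz');P=pts(c,c['extrinsics']);b=(c['img'].max(-1)<60)&(P[...,2]>.1)&(P[...,2]<.13)&(abs(P[...,1]-.09)<.06);print('blk',b.sum(),np.median(P[b],0))
a=cv2.imread('pics/top3.png');a0=cv2.imread('pics/top0.png');cv2.imwrite('pics/cmp.png',cv2.resize(np.vstack([a0[150:270,150:490],a[150:270,150:490]]),None,fx=2.2,fy=2.2,interpolation=cv2.INTER_CUBIC))
E
```

```text
time_s: 9.15
ee_pos: [0.5876, -0.141, 0.2262]
eef_rot: [-3.141, 0.0, 0.021]
force: [0.8, 0.9, 0.3]
grip_width: 0.0007
[ 0.58764741 -0.14095284  0.22624304] [0.75340297 0.89616909 0.31955847]
side3 comp [290, 0, 138, 118, 4538] min [ 0.4   -0.231  0.21 ] max [ 0.638 -0.034  0.49 ] rect [ 0.536 -0.083  0.163  0.256 42.785]
side3 comp [361, 135, 15, 31, 291] min [ 0.448 -0.3    0.005] max [ 0.49  -0.252  0.077] rect [ 0.468 -0.278  0.04   0.048  6.055]
side3 comp [278, 163, 63, 104, 4749] min [ 0.53  -0.154  0.005] max [0.644 0.128 0.117] rect [ 0.587 -0.013  0.11   0.282  0.662]
side3 comp [347, 193, 13, 30, 262] min [ 0.478 -0.06   0.005] max [ 0.505 -0.015  0.071] rect [ 4.9100e-01 -3.8000e-02  4.6000e-02  2.6000e-02  8.3171e+01]
side3 comp [262, 209, 16, 23, 176] min [ 0.665 -0.035  0.005] max [0.7   0.042 0.012] rect [6.84e-01 4.00e-03 3.40e-02 7.60e-02 4.41e+00]m.py:12: RuntimeWarning: Mean of empty slice.
  b=roi&(z>lo)&(z<hi); q=P[b]; print(n,nm,len(q),'mean',q.mean(0).round(4),'min',q.min(0).round(3),'max',q.max(0).round(3),'rect',cv2.minAreaRect(q[:,:2].astype(np.float32)))
  ret = um.true_divide(
Traceback (most recent call last):
  File "m.py", line 12, in meas
    b=roi&(z>lo)&(z<hi); q=P[b]; print(n,nm,len(q),'mean',q.mean(0).round(4),'min',q.min(0).round(3),'max',q.max(0).round(3),'rect',cv2.minAreaRect(q[:,:2].astype(np.float32)))
                                                                                   ~~~~~^^^
ValueError: zero-size array to reduction operation minimum which has no identity
```

View pics/side3.png

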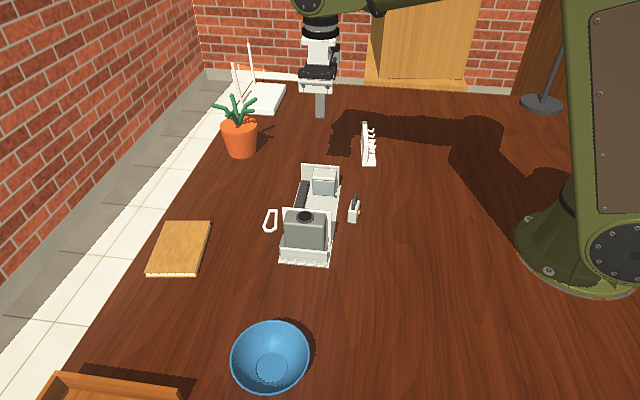

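The picture shows the jaw up against the end stop at (305,235), the tin upright at (323,180), and the other objects where they were. Final numeric check:

Run:
```python
from h import *
c=np.load('pics/side3.npz');P=pts(c,c['extrinsics']);z=P[...,2]
r=(P[...,0]>.5)&(P[...,0]<.66)&(P[...,1]>-.17)&(P[...,1]<.2)
b=r&(c['img'].max(-1)<60)&(z>.1)&(z<.13);print('button',b.sum(),np.median(P[b],0))
q=P[r&(z>.1)&(z<.13)];print('jaw top y',q[:,1].min(),q[:,1].max(),cv2.minAreaRect(q[:,:2].astype(np.float32)))
for n in('side0','side3'):
    c=np.load(f'pics/{n}.npz');P=pts(c,c['extrinsics']);z=P[...,2]
    q=P[(P[...,0]>.53)&(P[...,0]<.645)&(P[...,1]>-.14)&(P[...,1]<-.085)&(z>.05)&(z<.068)];print(n,'tin',len(q),q.mean(0) if len(q) else '')
    print(n,'bowl',P[(P[...,1]>.25)&(P[...,1]<.5)&(P[...,0]>.4)&(P[...,0]<.75)&(z>.02)&(z<.06)].mean(0))
snap('top','top3')
a=cv2.imread('pics/top3.png');a0=cv2.imread('pics/top0.png');cv2.imwrite('pics/cmp.png',cv2.resize(np.vstack([a0[150:270,150:490],a[150:270,150:490]]),None,fx=2.2,fy=2.2,interpolation=cv2.INTER_CUBIC))
```

```text
button 94 [0.58483277 0.09417857 0.11486969]
jaw top y 0.0656288683968499 0.11371200601362297 ((0.5849127173423767, 0.08963638544082642), (0.10226666927337646, 0.04770641401410103), 0.6722729802131653)
side0 tin 104 [ 0.57261872 -0.12575107  0.06682489]
side0 bowl [0.61663673 0.35278564 0.03653532]
side3 tin 271 [ 0.57321688 -0.11226518  0.06302956]
side3 bowl [0.61665159 0.35263937 0.03655485]
```

View pics/cmp.png

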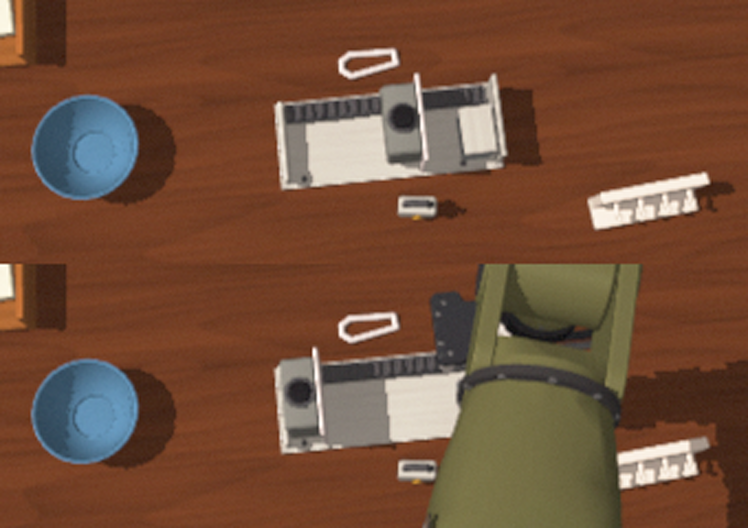

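In the comparison, the jaw stands against the stop at (298,390). The bowl, carabiner and padlock are unchanged. The arm covers the tin and part of the hook block here, but the side picture shows both in place. Hand in.

```bash
python3 -c "
from h import *
print(ctrl.hand_in()); print(telemetry.get_obs()['time_s'])"
```

```text
the job is handed in; nothing more can be done
None
the job is handed in; nothing more can be done
```

The job is done and handed in after about 9 s. It reports no verdict, so the results below come from my own checks. I pressed the release button in with the closed fingertips, then pushed the jaw back with the outside of a finger on its front plate until it met the end stop.

- **Release button:** it bottomed out at a fingertip height of about 114 mm, with the force rising to 23 N. Afterwards the camera showed its top at about 115 mm, down from 122 mm.
- **Jaw:** it stopped at tool y = 0.054, against a predicted 0.0535, with the force rising to about 41 N. That was finger contact and well below the 120 N wrist limit. The button moved about 120 mm with the jaw, against about 119 mm expected.
- **Other objects:** the padlock, carabiner, bowl and hook block measured within about 1 mm of where they started.
- **Tin:** it stands upright in the side picture. Its measured centre differed by 13 mm between the first and last pictures. I put this down to the jaw having hidden its front face at first, since the fingertips never went below about 87 mm and the tin's top is at 66 mm. The last top picture could not confirm this because the arm covered the tin.
- **Arm at hand-in:** the gripper was clear above the bookend, with the measured force near zero.

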